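# Sort sharp and worn sanding blocks by drag against a pull gauge

### The job

First pull the sprung gauge out to the long mark on its scale, hold it there for a second to feel the limit force, and let it go fully home again. Then tell the sanding blocks apart by dragging them across the bare table: lay those that drag harder than the gauge did (still sharp) in the black tray and those that drag more easily (worn, to be re-papered) on the cardboard sheet, all flat with the sanding face down and side by side. Leave the clock and the bottle alone.

Things in the scene. Friction and masses are not known exactly. Their poses are not given: they have to be found in the camera images.
- block_a: hand sanding block: dark sole 66 (x) x 44 (y) x 5 mm, on it a pale wooden grip body 62 x 40 mm with flat upright sides; 38 mm high, steel-cored, about 0.7 kg; underside = sanding face. All look alike. Pushed level on the bare table (only its own weight on it), a worn one takes about half the gauge's force at its mark, a sharp one about three times (less once it stops). Origin: centre of the underside. May be absent.
- block_b: hand sanding block: dark sole 66 (x) x 44 (y) x 5 mm, on it a pale wooden grip body 62 x 40 mm with flat upright sides; 38 mm high, steel-cored, about 0.7 kg; underside = sanding face. All look alike. Pushed level on the bare table (only its own weight on it), a worn one takes about half the gauge's force at its mark, a sharp one about three times (less once it stops). Origin: centre of the underside. May be absent.
- block_c: hand sanding block: dark sole 66 (x) x 44 (y) x 5 mm, on it a pale wooden grip body 62 x 40 mm with flat upright sides; 38 mm high, steel-cored, about 0.7 kg; underside = sanding face. All look alike. Pushed level on the bare table (only its own weight on it), a worn one takes about half the gauge's force at its mark, a sharp one about three times (less once it stops). Origin: centre of the underside. May be absent.
- block_d: hand sanding block: dark sole 66 (x) x 44 (y) x 5 mm, on it a pale wooden grip body 62 x 40 mm with flat upright sides; 38 mm high, steel-cored, about 0.7 kg; underside = sanding face. All look alike. Pushed level on the bare table (only its own weight on it), a worn one takes about half the gauge's force at its mark, a sharp one about three times (less once it stops). Origin: centre of the underside. May be absent.
- block_e: hand sanding block: dark sole 66 (x) x 44 (y) x 5 mm, on it a pale wooden grip body 62 x 40 mm with flat upright sides; 38 mm high, steel-cored, about 0.7 kg; underside = sanding face. All look alike. Pushed level on the bare table (only its own weight on it), a worn one takes about half the gauge's force at its mark, a sharp one about three times (less once it stops). Origin: centre of the underside. May be absent.
- tray: shallow black desk tray with an open top, 106 mm (x) by 214 mm (y), walls 3 mm thick and 20 mm high, floor 3 mm thick; fixed; origin: centre of the underside
- card: flat sheet of brown cardboard without walls, 110 mm (x) by 220 mm (y), 3 mm thick; fixed; origin: centre of the underside
- gauge: fixed pull gauge: base plate 195 x 50 x 6 mm (from 70 mm along its -x to 125 mm along its +x), grey spring housing 95 x 46 mm, 42 mm high, from 28 to 123 mm along +x, and a black grip block that slides out along the gauge's -x (towards the robot) over a scale; origin: on the underside, below the grip block when fully home
- gauge_grip (a point): middle of the gauge's upright black grip block (24 x 24 mm, from 22 to 62 mm above the table), 45 mm above the table; moves with it. The block can be gripped from above by any two opposite sides
- gauge_mark (a point): the long thick tick of the scale, on the base plate 40 mm from the home position; the steel pointer under the grip block is over it when the gauge is at its mark
- gauge_slide (a joint): how far the grip block is pulled out along the gauge's -x, in m: 0 fully home against its stop, 0.040 at the mark, at most 0.055; a spring draws it home, with a force that grows with the pull to about 1.8 N at the mark, and brings it back if let go
- clock: small black alarm clock, 79 mm high, at the left; origin: centre of the underside; to be left alone
- bottle: brown bottle with a white cap, 88 mm high, at the left; origin: centre of the underside; to be left alone
Not all that is in view belongs to the job. What is shaped like the block_d but orange is not meant.

How it is judged:
By the outcome, as a careful person would: the job done as asked, in the order asked, and still so for the second after the job is handed in, with the robot touching nothing.
Of block_a, block_b, block_c, block_d, block_e only 3 to 4 are there at a start; the rules pass over those that are not, and their reading is None.
At some moment in a run one of block_a, block_b, block_c, block_d, block_e may be knocked a few centimetres aside while the robot is not near it.
Once in a run the grip may slacken for a moment while it holds something.
It also fails if it takes over 210 s, if anything falls off the work surface, if the arm or the gripper's body presses on something with over 40 N, if the wrist force passes 120 N, or if a joint passes its speed limit or range.

### The arm

A 6-joint arm with a two-finger parallel gripper is mounted at the origin on a cart in front of the work surface, level with it; the furniture and walls round the work are solid. World frame = base frame: x ahead of the robot, y to its left, z up, the work surface at z = 0. Lengths are in m, angles in rad, forces in N, time in s.
With the tool pointing down it reaches from about 0.3 to 1 m from the base axis. Payload 5.1 kg.
Tool frame: the origin (TCP) lies at the very end of the fingers, on their centre line; the grasp point (between the pads) lies 19 mm behind it; z points along the fingers, y is the line along which they close (so a half turn about z gives the same grasp; the last joint's range is limited). The gripper opens to 95 mm and grips with 3 to 60 N. Pads are 20 mm wide; open, the fingers measure 119 mm over their backs; the gripper's body (75 mm by 180 mm) begins 59 mm behind the grasp point.
Start: joints at [-1.265, 0.124, 1.65, -0, 1.367, -0.083], TCP at [0.246, -0.601, 0.215] pointing down, gripper open.
Joint ranges: [-2.61, 2.61], [-1.02, 2.33], [0.03, 2.71], [-1.35, 4.49], [0.32, 2.68], [-2.91, 2.91]. Speed limits (rad/s): [2.57, 2.57, 3.14, 3.14, 3.14, 3.14].

### API

Orientations are given as a 3x3 rotation matrix whose columns are the frame's x, y, z axes.
In Python, from rig import bot gives the robot as it stands.
- The arm moves only by the shell command python3 -m jog 'ROWS' [FORCE]. ROWS is JSON, a list of rows, each a list of 3 entries, a list of its own where there are three numbers: the gripper's target within -1 to 1 (fully open at 1, half-way at 0, shut at -1), then the shift along the tool's x, y, z as a fraction of full scale, then the turn about the tool's z as a fraction of full scale. In form: [[grip, [x, y, z], spin], ...]. A call has exactly 8 rows; each row shifts and turns the commanded pose from where the row before left it, along the tool's axes as they then stand; what a row does not reach is not made up. Full scale, the value 1, is 0.1 m for a shift and 360 degrees for a turn. A row lasts 1/10 s, in which the tool goes at most 50 mm and 8.59 degrees, less where a joint would pass 70% of its speed; a pose out of reach is approached as far as the arm can. A call with a number of a shift or a turn outside -1 to 1 is refused whole. A call with a gripper value outside its range is refused whole. The fingers move at their own pace and stop on an object; FORCE is the grip in N (left out, the last holds). Time passes only in rows, so rows that do not move let the fingers close, or fill a call up. It gives the time, the measured TCP pose, the force, the opening and the grip force at its end, in the units of the state.
- bot.sense(): the state, without advancing time (a new reading comes with each control period).
- bot.get_image(name): name is "scene" or "top" or "wrist"; returns a dict with "img" (384x512x3 uint8, red, green, blue), "fx", "fy", "cx", "cy" (pixels), "extrinsics" (4x4, takes a point from world to camera coordinates); the wrist camera has in their place "mount" (4x4, takes a point from camera to tool coordinates, whose origin is the TCP and whose axes are the flange's). Camera axes: x right, y down, z forward; pixel columns grow to the right and rows downward; lengths in m; the calibration is good to about 2 mm. A picture is of the moment at which its call begins: read the wrist's pose just before it. There is no depth.
- bot.finish_job(): hands the job in; it is judged then, once.
The state is a dict: "t": time; "joint_pos": joint angles; "joint_vel": joint speeds; "joint_torque": joint torques, N m; "ee_pos": TCP position; "ee_rot": TCP orientation; "ft_force": force on the tool from outside, world axes, zero at the start; "wrist_torque": the same for the moment, N m; "opening": finger opening in m; "grip_force": force on a finger pad.
Only numpy, scipy, OpenCV 4.12 (cv2) and the standard library are available. Lean on these libraries where they do the work, as an engineer would, in place of code of your own. Each camera call takes 0.05 s, during which the arm holds its last target. There are 200 camera calls.

## Working session

There is one attempt and no reset: what is moved stays moved. The work goes in short steps, Python scripts to look and compute and a shell command to move; the robot and the scene stay as the last step left them, time stands still between calls to the robot, and variables do not carry over. Pictures are saved under pics/ and viewed, at most 14 in all, crops included, and the job is handed in when it is done.

```bash
ls; mkdir -p pics; cat > h.py <<'E'
import numpy as np, cv2
from rig import bot
def snap(n,f):
    s=bot.sense(); d=bot.get_image(n); cv2.imwrite('pics/'+f,cv2.cvtColor(d['img'],cv2.COLOR_RGB2BGR))
    if n=='wrist':
        T=np.eye(4);T[:3,:3]=s['ee_rot'];T[:3,3]=s['ee_pos'];d['c2w']=T@np.array(d['mount'])
    else: d['c2w']=np.linalg.inv(np.array(d['extrinsics']))
    return d
def p2w(d,u,v,z):
    M=d['c2w'];r=M[:3,:3]@np.array([(u-d['cx'])/d['fx'],(v-d['cy'])/d['fy'],1]);o=M[:3,3]
    return o+r*(z-o[2])/r[2]
E
python3 - <<'E'
from h import *
import pickle
for n in ['scene','top','wrist']:
    d=snap(n,n+'0.png'); pickle.dump(d,open(n+'.pkl','wb')); print(n,d['c2w'].round(3).tolist(),d['fx'])
s=bot.sense();print(np.array(s['ee_rot']).round(3).tolist(),s['t'],s['opening'],s['ft_force'])
E
```

```text
pics
scene [[-0.734, -0.355, 0.579, -0.104], [-0.678, 0.359, -0.641, 0.949], [0.02, -0.863, -0.504, 0.642], [0.0, 0.0, 0.0, 1.0]] 454.78166247225016
top [[-0.073, -0.975, 0.21, 0.359], [-0.997, 0.071, -0.021, 0.197], [0.005, -0.211, -0.977, 1.03], [0.0, 0.0, 0.0, 1.0]] 470.7653482750262
wrist [[0.378, -0.893, -0.244, 0.317], [-0.926, -0.365, -0.097, -0.574], [-0.002, 0.262, -0.965, 0.384], [0.0, 0.0, 0.0, 1.0]] 276.7028210964339
[[0.925, 0.379, -0.0], [0.379, -0.925, 0.002], [0.0, -0.002, -1.0]] 0.15 0.09523759091838245 [-0.53701316 -0.77685108  0.17206665]
```

View pics/top0.png

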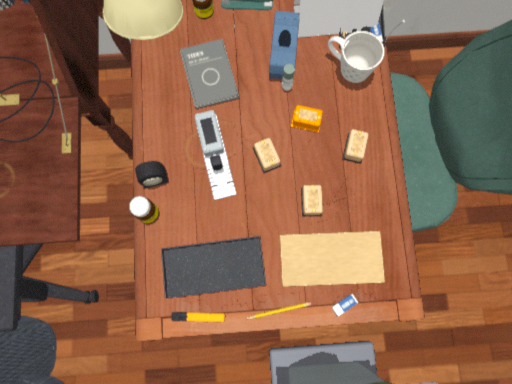

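View pics/scene0.png

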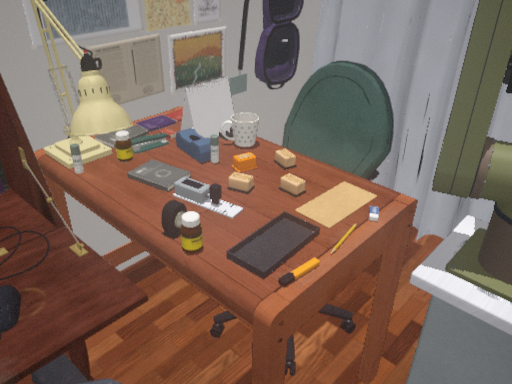

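The top view shows three pale blocks at about (267,154), (357,145) and (312,200), and the orange decoy at (307,118). The gauge grip is at (216,162), the tray at (214,267) and the card at (332,259). The clock is at (151,174) and the bottle at (144,210).

```bash
cat >> h.py <<'E'
def blocks(d):
    h=cv2.cvtColor(d['img'],cv2.COLOR_RGB2HSV); 
    m=cv2.inRange(h,(12,50,185),(24,135,255)); out=[]
    for c in cv2.findContours(m,cv2.RETR_EXTERNAL,cv2.CHAIN_APPROX_NONE)[0]:
        if 200<cv2.contourArea(c)<1800:
            q=c[:,0,:]; w=np.array([p2w(d,u,v,.038)[:2] for u,v in q],np.float32)
            r=cv2.minAreaRect(w*1000); b=cv2.boxPoints(r); e=max((b[1]-b[0],b[2]-b[1]),key=np.linalg.norm)
            out.append((np.round(r[0]),np.round(sorted(r[1])),round(np.degrees(np.arctan2(e[1],e[0]))%180,1),q.mean(0).round()))
    return out
E
python3 - <<'E'
from h import *
import pickle
d=pickle.load(open('top.pkl','rb'))
for b in blocks(d): print(b)
for n,u,v,z in [('grip',216,160,.062),('pl_near',224,196,.006),('pl_far',203,113,.042),('tray1',162,250,.02),('tray2',262,238,.02),('tray3',266,288,.02),('tray4',165,297,.02),('c1',280,234,.003),('c2',382,232,.003),('c3',384,283,.003),('c4',282,286,.003),('clock',151,174,.05),('bottle',140,207,.088),('decoy',307,118,.038),('edgeR',395,180,0)]: print(n,p2w(d,u,v,z).round(3))
cv2.imwrite('pics/gz.png',cv2.resize(cv2.cvtColor(d['img'][80:240,120:400],cv2.COLOR_RGB2BGR),None,fx=2.8,fy=2.8,interpolation=2))
E
```

```text
(array([548.,  69.]), array([39., 60.]), np.float32(177.2), array([312., 198.]))
(array([658., 159.]), array([41., 63.]), np.float32(18.6), array([267., 152.]))
(array([665., -41.]), array([41., 63.]), np.float32(163.0), array([357., 143.]))
grip [0.642 0.27  0.062]
pl_near [0.574 0.261 0.006]
pl_far [0.758 0.294 0.042]
tray1 [0.463 0.398 0.02 ]
tray2 [0.473 0.184 0.02 ]
tray3 [0.367 0.183 0.02 ]
tray4 [0.365 0.395 0.02 ]
c1 [0.481 0.143 0.003]
c2 [ 0.469 -0.08   0.003]
c3 [ 0.359 -0.07   0.003]
c4 [0.369 0.148 0.003]
clock [0.624 0.411 0.05 ]
bottle [0.546 0.427 0.088]
decoy [0.731 0.064 0.038]
edgeR [ 0.584 -0.125  0.   ]
```

View pics/gz.png

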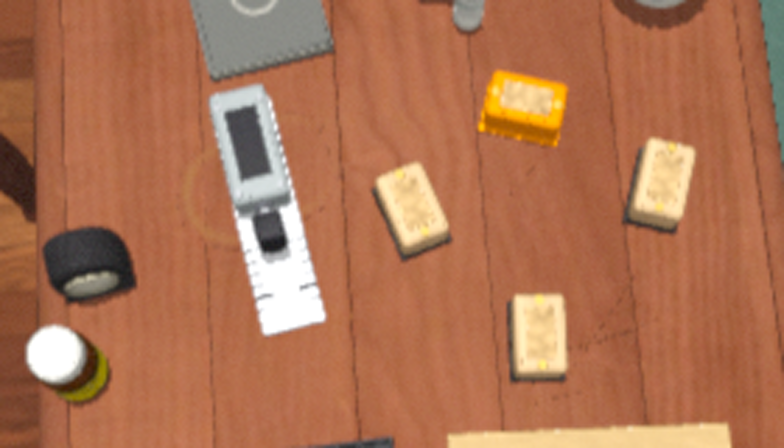

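```bash
cat >> h.py <<'E'
def yaw(R): R=np.array(R); return np.degrees(np.arctan2(R[1][0],R[0][0]))
def plan(x,y,z,yw=None):
    s=bot.sense(); R=np.array(s['ee_rot']); p=np.array(s['ee_pos']); y0=yaw(R)
    sp=0
    if yw is not None:
        sp=(y0-yw+90)%180-90; a=np.radians(y0-sp); R=np.array([[np.cos(a),np.sin(a),0],[np.sin(a),-np.cos(a),0],[0,0,-1]])
    t=R.T@(np.array([x,y,z])-p)
    print('t %.2f pos %s yaw %.1f F %s open %.4f grip %.1f'%(s['t'],p.round(4),y0,np.round(s['ft_force'],2),s['opening'],s['grip_force']))
    print('spin frac %.4f (%.1f deg); then shift fracs %s'%(sp/360,sp,(t/.1).round(3)))
E
python3 - <<'E'
from h import *
import pickle
d=pickle.load(open('top.pkl','rb'))
P=lambda u,v,z:p2w(d,120+u/2.8,80+v/2.8,z)
for a,b,z in [((237,215),(265,333),.006),((290,205),(325,322),.006),((210,97),(238,210),.042),((263,87),(290,200),.042)]:
    A=P(*a,z);B=P(*b,z);print(A.round(3),B.round(3),np.degrees(np.arctan2(*(A-B)[[1,0]])).round(1))
print('near mid',((P(265,333,.006)+P(325,322,.006))/2).round(4))
print(P(272,222,.062))
plan(.64,.268,.2,10)
E
```

```text
[0.667 0.299 0.006] [0.569 0.282 0.006] 10.0
[0.673 0.256 0.006] [0.574 0.234 0.006] 12.7
[0.755 0.312 0.042] [0.66  0.295 0.042] 10.6
[0.761 0.27  0.042] [0.666 0.254 0.042] 9.6
near mid [0.5714 0.2578 0.006 ]
[0.64290775 0.2672826  0.062     ]
t 0.15 pos [ 0.2462 -0.601   0.2137] yaw 22.3 F [-0.54 -0.78  0.17] open 0.0952 grip 0.0
spin frac 0.0341 (12.3 deg); then shift fracs [ 5.387 -7.875  0.137]
```

```bash
python3 -m jog '[[1,[0,0,0],0.017],[1,[0,0,0],0.017],[1,[0.27,-0.394,0],0],[1,[0.27,-0.394,0],0],[1,[0.27,-0.394,0],0],[1,[0.27,-0.394,0],0],[1,[0.27,-0.394,0],0],[1,[0.27,-0.394,0],0]]' 20
python3 -m jog '[[1,[0.27,-0.394,0],0],[1,[0.27,-0.394,0],0],[1,[0.27,-0.394,0],0],[1,[0.27,-0.394,0],0],[1,[0.27,-0.394,0],0],[1,[0.27,-0.394,0],0],[1,[0.27,-0.394,0],0],[1,[0.27,-0.394,0],0]]'
python3 -m jog '[[1,[0.27,-0.394,0],0],[1,[0.27,-0.394,0],0],[1,[0.27,-0.394,0],0],[1,[0.27,-0.394,0],0],[1,[0.27,-0.394,0],0],[1,[0.0,0.0,0],0],[1,[0.0,0,0],0],[1,[0,0,0],0]]'
python3 - <<'E'
from h import *
import pickle
d=snap('wrist','w1.png');pickle.dump(d,open('w1.pkl','wb'));plan(.641,.269,.026,10.3)
E
```

```text
t: 0.95
ee_pos: [0.365, -0.3385, 0.2144]
ee_rot: [[0.985, 0.174, 0.0], [0.174, -0.985, 0.0], [0.0, -0.0, -1.0]]
ft_force: [0.5, -0.0, -0.1]
opening: 0.095
grip_force: 0.0
t: 1.75
ee_pos: [0.5227, 0.0096, 0.2145]
ee_rot: [[0.985, 0.175, 0.0], [0.175, -0.985, -0.0], [0.0, 0.0, -1.0]]
ft_force: [0.1, -0.3, -0.6]
opening: 0.0946
grip_force: 0.0
t: 2.55
ee_pos: [0.6207, 0.2243, 0.2143]
ee_rot: [[0.985, 0.174, -0.001], [0.174, -0.985, -0.001], [-0.001, 0.0, -1.0]]
ft_force: [0.9, 0.9, -0.0]
opening: 0.0949
grip_force: 0.0
t 2.60 pos [0.6207 0.224  0.2146] yaw 10.0 F [-0.32  0.34 -0.36] open 0.0948 grip 0.0
spin frac -0.0009 (-0.3 deg); then shift fracs [ 0.28  -0.406  1.886]
```

View pics/w1.png

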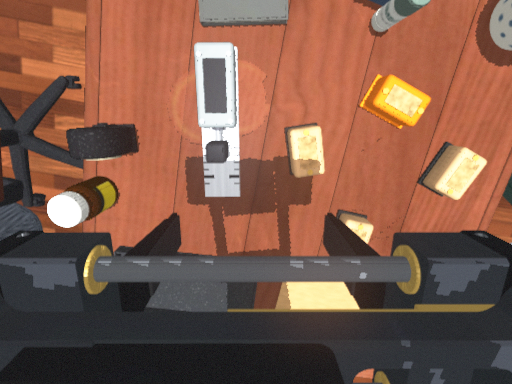

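The wrist view shows the gauge upright in the image, with its grip top at (217,147) and the plate's near end at (222,195). The blocks at (306,150), (455,172) and (355,228) and the decoy are as before.

```bash
python3 - <<'E'
from h import *
import pickle
d=pickle.load(open('w1.pkl','rb'))
for n,u,v,z in [('griptop',217,151,.062),('near',222,195,.006),('h1',195,44,.042),('h2',236,43,.042),('h3',236,125,.042),('h4',198,128,.042)]: print(n,p2w(d,u,v,z).round(4))
for b in blocks(d): print(b)
E
```

```text
griptop [0.6469 0.2694 0.062 ]
near [0.5776 0.2593 0.006 ]
h1 [0.7586 0.3126 0.042 ]
h2 [0.7676 0.2674 0.042 ]
h3 [0.679  0.2532 0.042 ]
h4 [0.6675 0.298  0.042 ]
(array([462.,  93.]), array([ 45., 113.]), np.float32(99.9), array([318., 296.]))
(array([575.,  66.]), array([24., 46.]), np.float32(58.6), array([360., 228.]))
(array([668., -38.]), array([43., 61.]), np.float32(162.0), array([460., 173.]))
(array([662., 161.]), array([40., 61.]), np.float32(18.4), array([308., 151.]))
```

```bash
python3 -m jog '[[1,[0.15,-0.205,0],0],[1,[0.155,-0.205,0],0],[1,[0,0,0.45],0],[1,[0,0,0.45],0],[1,[0,0,0.4],0],[1,[0,0,0.3],0],[1,[0,0,0.2],0],[1,[0,0,0.08],0]]'
python3 -m jog '[[0.3,[0,0,0],0],[0,[0,0,0],0],[-0.3,[0,0,0],0],[-0.6,[0,0,0],0],[-1,[0,0,0],0],[-1,[0,0,0],0],[-1,[0,0,0],0],[-1,[0,0,0],0]]'
python3 - <<'E'
from h import *
import pickle
d=snap('wrist','w2.png');pickle.dump(d,open('w2.pkl','wb'));plan(.641,.269,.026,10.3)
E
```

```text
t: 3.4
ee_pos: [0.642, 0.2687, 0.0239]
ee_rot: [[0.985, 0.173, -0.004], [0.173, -0.985, -0.002], [-0.005, 0.001, -1.0]]
ft_force: [-0.1, -0.3, -0.1]
opening: 0.0951
grip_force: 0.0
t: 4.2
ee_pos: [0.6439, 0.2707, 0.0266]
ee_rot: [[0.985, 0.174, -0.0], [0.174, -0.985, -0.0], [-0.0, 0.0, -1.0]]
ft_force: [0.2, 0.6, 0.2]
opening: 0.0366
grip_force: 0.0
t 4.25 pos [0.6439 0.2708 0.0266] yaw 10.0 F [-0.04 -0.42 -0.05] open 0.0324 grip 0.0
spin frac -0.0007 (-0.3 deg); then shift fracs [-0.031  0.012  0.006]
```

View pics/w2.png

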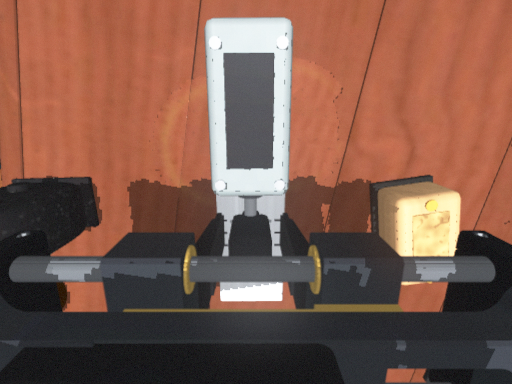

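The grip block (250,230) sits centred between the fingers, which are still closing. The clock, lower left, is clear.

```bash
python3 -m jog '[[-1,[0,0,0],0],[-1,[0,0,0],0],[-1,[0,0,0],0],[-1,[0,0,0],0],[-1,[0,0,0],0],[-1,[0,0,0],0],[-1,[0,0,0],0],[-1,[0,0,0],0]]' 25
python3 - <<'E'
from h import *
plan(.6439-.04*.9838,.2707-.04*.179,.0266,10.3)
E
```

```text
t: 5.05
ee_pos: [0.6437, 0.2717, 0.0266]
ee_rot: [[0.985, 0.175, -0.0], [0.175, -0.985, 0.001], [0.0, -0.001, -1.0]]
ft_force: [-1.1, 5.4, -0.8]
opening: 0.0242
grip_force: 25.0
t 5.05 pos [0.6437 0.2717 0.0266] yaw 10.1 F [-1.09  5.44 -0.79] open 0.0242 grip 25.0
spin frac -0.0007 (-0.2 deg); then shift fracs [-0.4   0.01  0.  ]
```

```bash
python3 -m jog '[[-1,[0,-0.01,0],0],[-1,[-0.08,0,0],0],[-1,[-0.08,0,0],0],[-1,[-0.08,0,0],0],[-1,[-0.08,0,0],0],[-1,[-0.08,0,0],0],[-1,[0,0,0],0],[-1,[0,0,0],0]]'
python3 - <<'E'
from h import *
plan(.6439-.04*.9838,.2717-.04*.179,.0266)
d=snap('top','t2.png')
cv2.imwrite('pics/t2c.png',cv2.resize(cv2.cvtColor(d['img'][80:240,120:400],cv2.COLOR_RGB2BGR),None,fx=2.8,fy=2.8,interpolation=2))
E
```

```text
t: 5.85
ee_pos: [0.6042, 0.2645, 0.0266]
ee_rot: [[0.985, 0.174, 0.0], [0.174, -0.985, -0.0], [0.0, 0.0, -1.0]]
ft_force: [1.5, 1.5, -3.5]
opening: 0.0239
grip_force: 25.0
t 5.85 pos [0.6042 0.2645 0.0266] yaw 10.0 F [ 1.5   1.51 -3.52] open 0.0239 grip 25.0
spin frac 0.0000 (0.0 deg); then shift fracs [ 0.004  0.001 -0.   ]
```

```bash
python3 -m jog '[[-1,[0,0,0],0],[-1,[0,0,0],0],[-1,[0,0,0],0],[-1,[0,0,0],0],[-1,[0,0,0],0],[-1,[0,0,0],0],[-1,[0,0,0],0],[-1,[0,0,0],0]]' | egrep 'ee_pos|ft|open'
python3 -m jog '[[-1,[0,0,0],0],[-1,[0,0,0],0],[-1,[0,0,0],0],[-1,[0,0,0],0],[-1,[0,0,0],0],[-1,[0,0,0],0],[-1,[0,0,0],0],[-1,[0,0,0],0]]' | egrep 'ee_pos|ft|open'
python3 - <<'E'
from h import *
plan(.6439,.2717,.0266)
d=snap('wrist','w3.png')
E
```

```text
ee_pos: [0.6043, 0.2646, 0.0266]
ft_force: [2.6, 0.1, -3.8]
opening: 0.024
ee_pos: [0.6044, 0.2646, 0.0266]
ft_force: [2.2, -1.1, -3.6]
opening: 0.0235
t 7.50 pos [0.6044 0.2646 0.0266] yaw 10.0 F [ 2.22 -1.05 -3.59] open 0.0235 grip 25.0
spin frac 0.0000 (0.0 deg); then shift fracs [ 0.402 -0.001 -0.   ]
```

View pics/w3.png

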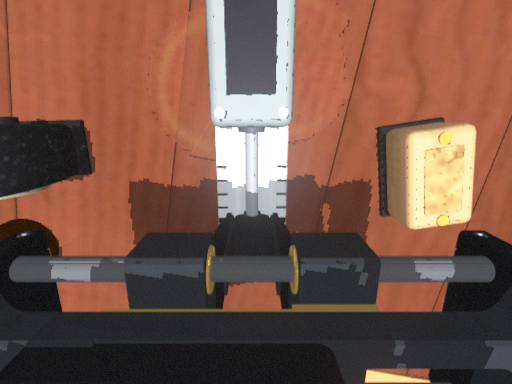

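The rod is out about 40 mm and the grip is held; the felt force is about 2 N. Next I return it home and let go.

```bash
python3 -m jog '[[-1,[0.08,0,0],0],[-1,[0.08,0,0],0],[-1,[0.08,0,0],0],[-1,[0.08,0,0],0],[-1,[0.075,0,0],0],[-1,[0.005,0,0],0],[-1,[0,0,0],0],[-1,[0,0,0],0]]' | egrep 'ee_pos|ft|open'
python3 -m jog '[[-0.4,[0,0,0],0],[-0.4,[0,0,0],0],[0,[0,0,0],0],[0,[0,0,0],0],[0,[0,0,0],0],[0,[0,0,-0.3],0],[0,[0,0,-0.4],0],[0,[0,0,-0.4],0]]' | egrep 'ee_pos|ft|open'
python3 - <<'E'
from h import *
d=snap('top','t3.png'); print(blocks(d))
cv2.imwrite('pics/t3c.png',cv2.resize(cv2.cvtColor(d['img'][80:240,120:400],cv2.COLOR_RGB2BGR),None,fx=2.8,fy=2.8,interpolation=2))
plan(.58,.16,.14)
E
```

```text
ee_pos: [0.6437, 0.2718, 0.0266]
ft_force: [0.4, -0.1, -3.0]
opening: 0.024
ee_pos: [0.6431, 0.2716, 0.137]
ft_force: [1.4, 0.1, 0.6]
opening: 0.0473
[(array([549.,  69.]), array([41., 62.]), np.float32(177.9), array([312., 198.])), (array([665., -41.]), array([41., 63.]), np.float32(162.3), array([357., 143.]))]
t 9.20 pos [0.6476 0.2731 0.1471] yaw 10.0 F [2.27 0.44 5.29] open 0.0478 grip 0.0
spin frac 0.0000 (0.0 deg); then shift fracs [-0.864  0.996  0.058]
```

View pics/t3c.png

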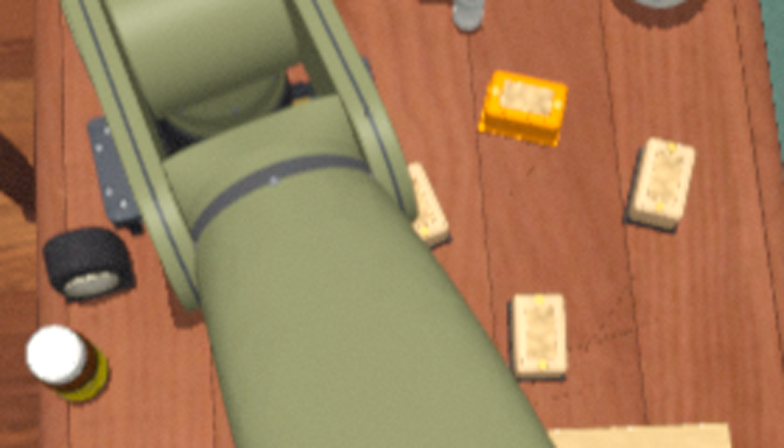

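```bash
python3 -c "
from h import *
plan(.549,.069,.12,-2)"
```

```text
t 9.20 pos [0.6476 0.2731 0.1471] yaw 10.0 F [2.27 0.44 5.29] open 0.0478 grip 0.0
spin frac 0.0334 (12.0 deg); then shift fracs [-0.915  2.075  0.271]
```

```bash
python3 -m jog '[[0.47,[0,0,0],0.0167],[0.47,[0,0,0],0.0167],[0.47,[-0.17,0.41,0],0],[0.47,[-0.17,0.41,0],0],[0.47,[-0.17,0.41,0],0],[0.47,[-0.17,0.41,0],0],[0.47,[-0.195,0.418,0],0],[0.47,[0,0,0],0]]' | egrep 'ee_pos|ft|open'
python3 - <<'E'
from h import *
plan(.549,.069,.01,-2)
d=snap('wrist','w4.png'); print(blocks(d))
d=snap('top','t4.png'); print(blocks(d))
cv2.imwrite('pics/t4c.png',np.hstack([cv2.resize(cv2.cvtColor(d['img'][80:240,120:280],cv2.COLOR_RGB2BGR),(400,400)),cv2.cvtColor(snap('wrist','x.png')['img'][:300,112:512],cv2.COLOR_RGB2BGR)[:300].repeat(1,0) if 0 else cv2.resize(cv2.imread('pics/w4.png'),(400,400))]))
E
```

```text
ee_pos: [0.547, 0.0656, 0.1361]
ft_force: [0.4, 0.5, -0.5]
opening: 0.0703
t 10.00 pos [0.547  0.0656 0.1361] yaw -2.2 F [ 0.38  0.48 -0.55] open 0.0703 grip 0.0
spin frac -0.0007 (-0.2 deg); then shift fracs [ 0.019 -0.035  1.261]
[(array([422.,   0.]), array([35., 41.]), np.float32(87.6), array([312., 299.])), (array([428., 125.]), array([26., 36.]), np.float32(178.5), array([202., 295.])), (array([486.,  65.]), array([20., 73.]), np.float32(87.7), array([254., 246.])), (array([555.,  68.]), array([38., 58.]), np.float32(0.9), array([242., 177.]))]
[(array([421., 137.]), array([ 37., 112.]), np.float32(6.8), array([287., 262.])), (array([450.,  77.]), array([50., 71.]), np.float32(90.2), array([311., 246.])), (array([658., 160.]), array([41., 63.]), np.float32(18.6), array([266., 152.]))]
```

View pics/t4c.png

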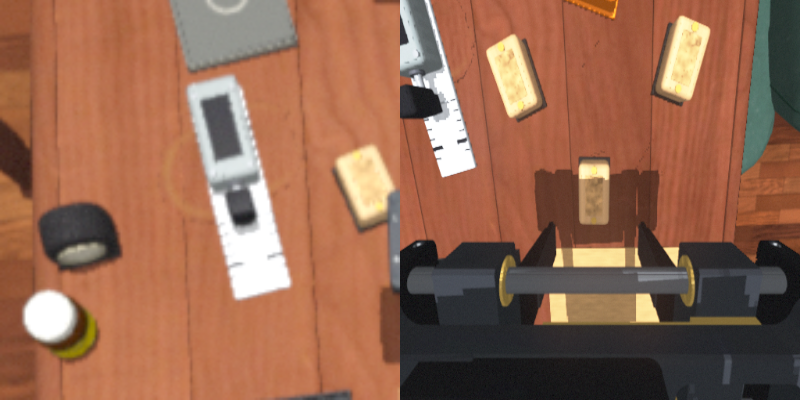

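Gauge fully home. The three blocks are unmoved, and the first is centred between the fingers.

```bash
python3 -m jog '[[0.47,[0.02,-0.01,0.3],0],[0.47,[0,0,0.3],0],[0.47,[0,0,0.3],0],[0.47,[0,0,0.2],0],[0.47,[0,0,0.1],0],[0.47,[0,0,0.06],0],[0.47,[0,0,0],0],[0.47,[0,0,0],0]]' | egrep 'ee_pos|ft|open'
python3 -m jog '[[0.47,[0,-0.03,0],0],[0.47,[0,-0.03,0],0],[0.47,[0,-0.03,0],0],[0.47,[0,-0.03,0],0],[0.47,[0,-0.03,0],0],[0.47,[0,-0.03,0],0],[0.47,[0,-0.03,0],0],[0.47,[0,-0.03,0],0]]' | egrep 'ee_pos|ft|open'
python3 -m jog '[[0.47,[0,-0.03,0],0],[0.47,[0,-0.03,0],0],[0.47,[0,-0.03,0],0],[0.47,[0,-0.03,0],0],[0.47,[0,-0.03,0],0],[0.47,[0,-0.03,0],0],[0.47,[0,-0.03,0],0],[0.47,[0,-0.03,0],0]]' | egrep 'ee_pos|ft|open'
```

```text
ee_pos: [0.5524, 0.0704, 0.0119]
ft_force: [0.5, 0.3, 0.4]
opening: 0.0697
ee_pos: [0.5522, 0.094, 0.0109]
ft_force: [0.6, -1.9, 2.1]
opening: 0.07
ee_pos: [0.5528, 0.1182, 0.0106]
ft_force: [-0.0, -2.0, 2.5]
opening: 0.0695
```

```bash
python3 -m jog '[[0.47,[0,0.1,0],0],[0.47,[0,0.1,0],0],[0.47,[0,0.07,0],0],[0.47,[0,0.02,0],0],[0.47,[0,0.02,0],0],[0.47,[0,0.02,0],0],[0.47,[0,0.02,0],0],[0.47,[0,0.02,0],0]]' | egrep 'ee_pos|ft|open'
python3 -m jog '[[0.47,[0,0.02,0],0],[0.47,[0,0.02,0],0],[0.47,[0,0.02,0],0],[0.47,[0,0.02,0],0],[0.47,[0,0.02,0],0],[0.47,[0,0.02,0],0],[0.47,[0,0.02,0],0],[0.47,[0,0.02,0],0]]' | egrep 'ee_pos|ft|open'
python3 -m jog '[[0.47,[0,0.02,0],0],[0.47,[0,0.02,0],0],[0.47,[0,0.02,0],0],[0.47,[0,0.02,0],0],[0.47,[0,0.02,0],0],[0.47,[0,0.02,0],0],[0.47,[0,0.02,0],0],[0.47,[0,0.02,0],0]]' | egrep 'ee_pos|ft|open'
python3 - <<'E'
from h import *
d=snap('wrist','w5.png'); plan(.55,.1,.1); print(blocks(d))
E
```

```text
ee_pos: [0.5515, 0.0811, 0.0106]
ft_force: [0.7, 1.5, -1.1]
opening: 0.0702
ee_pos: [0.5511, 0.0648, 0.0107]
ft_force: [0.8, 1.6, -0.8]
opening: 0.0696
ee_pos: [0.5505, 0.0489, 0.0107]
ft_force: [-0.3, 1.1, -0.8]
opening: 0.07
t 14.95 pos [0.5505 0.0486 0.0107] yaw -2.0 F [ 0.    1.31 -0.53] open 0.0697 grip 0.4
spin frac 0.0000 (0.0 deg); then shift fracs [-0.023 -0.513 -0.893]
[(array([566.,  64.]), array([34., 34.]), np.float32(87.9), array([212., 216.]))]
```

View pics/w5.png

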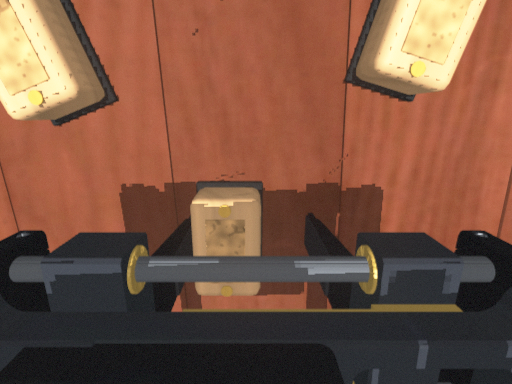

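```bash
python3 -m jog '[[0.4,[0,-0.1,0],0],[0.2,[0,-0.05,0],0],[0,[0,0,0],0],[-0.3,[0,0,0],0],[-0.3,[0,0,0],0],[-0.3,[0,0,0],0],[-0.3,[0,0,0],0],[-0.3,[0,0,0],0]]' 45 | egrep 'ee_pos|ft|open|grip'
python3 -m jog '[[-0.3,[0,0,0],0],[-0.3,[0,0,0],0],[-0.3,[0,0,-0.05],0],[-0.3,[0,0,-0.1],0],[-0.3,[0,0,-0.15],0],[-0.3,[0,0,0],0],[-0.3,[0,0,0],0],[-0.3,[0,0,0],0]]' | egrep 'ee_pos|ft|open|grip'
python3 - <<'E'
from h import *
plan(.4195+.06*np.sin(np.radians(3)),.035+.06,.0137,-3)
E
```

```text
ee_pos: [0.5511, 0.0639, 0.0107]
ft_force: [-0.7, 0.2, 1.1]
opening: 0.0397
grip_force: 45.0
ee_pos: [0.5506, 0.064, 0.0404]
ft_force: [-0.9, -0.5, -6.4]
opening: 0.04
grip_force: 45.0
t 16.55 pos [0.5506 0.064  0.0404] yaw -2.0 F [-0.91 -0.51 -6.44] open 0.0400 grip 45.0
spin frac 0.0028 (1.0 deg); then shift fracs [-1.295 -0.243  0.267]
```

```bash
python3 -m jog '[[-0.3,[-0.2,-0.04,0],0.0028],[-0.3,[-0.35,-0.07,0],0],[-0.3,[-0.35,-0.07,0],0],[-0.3,[-0.25,-0.04,0],0],[-0.3,[-0.145,-0.023,0],0],[-0.3,[0,0,0.1],0],[-0.3,[0,0,0.1],0],[-0.3,[0,0,0.04],0]]' | egrep 'ee_pos|ft|open|grip'
python3 -m jog '[[-0.3,[0,0,0],0],[-0.3,[0,0,0.01],0],[-0.3,[0,0,0.01],0],[-0.3,[0,0,0.01],0],[-0.3,[0,0,0],0],[-0.3,[0,0,0],0],[-0.3,[0,0,0],0],[-0.3,[0,0,0],0]]' | egrep 'ee_pos|ft|open|grip'

```

```text
ee_pos: [0.4224, 0.0944, 0.0151]
ft_force: [-1.2, -0.3, -6.9]
opening: 0.0396
grip_force: 45.0
ee_pos: [0.4229, 0.0947, 0.0137]
ft_force: [0.3, 0.1, -6.6]
opening: 0.0397
grip_force: 45.0
```

```bash
python3 -m jog '[[-0.3,[0,0,0.01],0],[-0.3,[0,0,0.005],0],[-0.3,[0,0,0],0],[-0.3,[0,0,0],0],[-0.3,[0,0,0],0],[-0.3,[0,0,0],0],[-0.3,[0,0,0],0],[-0.3,[0,0,0],0]]' | egrep 'ee_pos|ft|open|grip'
```

```text
ee_pos: [0.4239, 0.0948, 0.0137]
ft_force: [-3.6, -0.4, 6.0]
opening: 0.0398
grip_force: 45.0
```

Contact. I release it by opening to about 55 mm, lift, then go to the second block at (.658,.160), yaw 18.6.

```bash
python3 -m jog '[[0.15,[0,0,0],0],[0.15,[0,0,0],0],[0.15,[0,0,0],0],[0.15,[0,0,-0.2],0],[0.15,[0,0,-0.35],0],[0.15,[0,0,-0.4],0],[0.47,[0,0,-0.4],0],[0.47,[0,0,0],0]]' | egrep 'ee_pos|ft|open|grip'
python3 - <<'E'
from h import *
plan(.661,.160,.14,18.5)
d=snap('top','t5.png'); print(blocks(d))
d=snap('wrist','w6.png'); print(blocks(d))
E
```

```text
ee_pos: [0.4272, 0.0952, 0.1541]
ft_force: [1.0, 0.4, -0.4]
opening: 0.0656
grip_force: 0.0
t 19.75 pos [0.4272 0.0952 0.1541] yaw -3.0 F [ 0.97  0.39 -0.37] open 0.0656 grip 0.0
spin frac -0.0597 (-21.5 deg); then shift fracs [2.423 0.127 0.141]
[(array([381.,  -2.]), array([39., 88.]), np.float32(90.4), array([355., 277.])), (array([658., 160.]), array([41., 63.]), np.float32(18.6), array([267., 152.])), (array([665., -41.]), array([41., 64.]), np.float32(162.9), array([357., 143.]))]
[]
```

```bash
python3 -m jog '[[0.47,[0,0,0],-0.02],[0.47,[0,0,0],-0.02],[0.47,[0,0,0],-0.02],[0.47,[0.48,0.025,0],0],[0.47,[0.48,0.025,0],0],[0.47,[0.48,0.025,0],0],[0.47,[0.48,0.025,0],0],[0.47,[0.48,0.025,0],0]]' | egrep 'ee_pos|ft|open|grip'
python3 - <<'E'
from h import *
plan(.660,.160,.0107,18.5)
d=snap('wrist','w7.png'); print(blocks(d))
plan(.660,.160,.0107,18.5)
E
```

```text
ee_pos: [0.6547, 0.1598, 0.1436]
ft_force: [-0.2, -0.8, 0.2]
opening: 0.0699
grip_force: 0.0
t 20.65 pos [0.6547 0.1598 0.1436] yaw 18.6 F [-0.23 -0.78  0.23] open 0.0699 grip 0.0
spin frac 0.0003 (0.1 deg); then shift fracs [0.051 0.015 1.329]
[(array([680., -40.]), array([45., 45.]), np.float32(163.9), array([434., 222.]))]
t 20.70 pos [0.6603 0.161  0.1412] yaw 18.6 F [2.48 0.33 0.29] open 0.0697 grip 0.0
spin frac 0.0003 (0.1 deg); then shift fracs [-0.006  0.009  1.305]
```

View pics/w7.png

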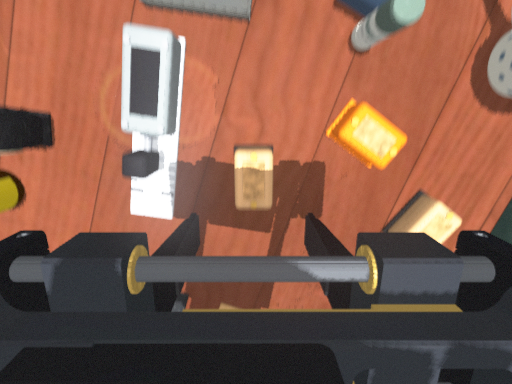

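```bash
python3 -m jog '[[0.3,[0,0,0.35],0],[0.2,[0,0,0.35],0],[0.2,[0,0,0.3],0],[0.2,[0,0,0.2],0],[0.2,[0,0,0.1],0],[0.2,[0,0,0.015],0],[0.2,[0,0,0],0],[0.2,[0,0,0],0]]' | egrep 'ee_pos|ft|open'
python3 -m jog '[[0.2,[0,-0.04,0],0],[0.2,[0,-0.04,0],0],[0.2,[0,-0.02,0],0],[0.2,[0,-0.02,0],0],[0.2,[0,-0.02,0],0],[0.2,[0,-0.02,0],0],[0.2,[0,-0.02,0],0],[0.2,[0,-0.02,0],0]]' | egrep 'ee_pos|ft|open'
python3 -m jog '[[0.2,[0,-0.02,0],0],[0.2,[0,-0.02,0],0],[0.2,[0,-0.02,0],0],[0.2,[0,-0.02,0],0],[0.2,[0,0,0],0],[0.2,[0,0,0],0],[0.2,[0,0.05,0],0],[0.2,[0,0,0],0]]' | egrep 'ee_pos|ft|open'
```

```text
ee_pos: [0.6554, 0.1596, 0.0172]
ft_force: [0.0, -0.8, 0.9]
opening: 0.0571
ee_pos: [0.6479, 0.1784, 0.0156]
ft_force: [1.2, -2.5, 2.3]
opening: 0.0567
ee_pos: [0.6466, 0.181, 0.0152]
ft_force: [-0.3, 0.7, -0.7]
opening: 0.0574
```

```bash
python3 -m jog '[[0.2,[0,0.05,0],0],[0.2,[0,0.05,0],0],[0.2,[0,0.02,0],0],[0.2,[0,0.01,0],0],[0.2,[0,0.01,0],0],[0.2,[0,0.01,0],0],[0.2,[0,0.01,0],0],[0.2,[0,0.01,0],0]]' | egrep 'ee_pos|ft|open'
python3 -m jog '[[0.2,[0,0.01,0],0],[0.2,[0,0.01,0],0],[0.2,[0,0.01,0],0],[0.2,[0,0.01,0],0],[0.2,[0,0.01,0],0],[0.2,[0,0.01,0],0],[0.2,[0,0.01,0],0],[0.2,[0,0.01,0],0]]' | egrep 'ee_pos|ft|open'
python3 -m jog '[[0.2,[0,0.01,0],0],[0.2,[0,0.01,0],0],[0.2,[0,0.01,0],0],[0.2,[0,0.01,0],0],[0.2,[0,0.01,0],0],[0.2,[0,0.01,0],0],[0.2,[0,0.01,0],0],[0.2,[0,0.01,0],0]]' | egrep 'ee_pos|ft|open'
python3 - <<'E'
from h import *
d=snap('wrist','w8.png'); plan(.66,.16,.1)
E
```

```text
ee_pos: [0.6523, 0.1651, 0.0155]
ft_force: [-0.4, 1.4, -0.1]
opening: 0.0573
ee_pos: [0.655, 0.1574, 0.0156]
ft_force: [-0.9, 1.2, -1.5]
opening: 0.057
ee_pos: [0.6575, 0.1499, 0.0156]
ft_force: [0.1, 2.1, -0.2]
opening: 0.0571
t 25.55 pos [0.6576 0.1497 0.0157] yaw 18.6 F [-0.44  0.88 -1.21] open 0.0572 grip 0.6
spin frac 0.0000 (0.0 deg); then shift fracs [ 0.056 -0.09  -0.843]
```

View pics/w8.png

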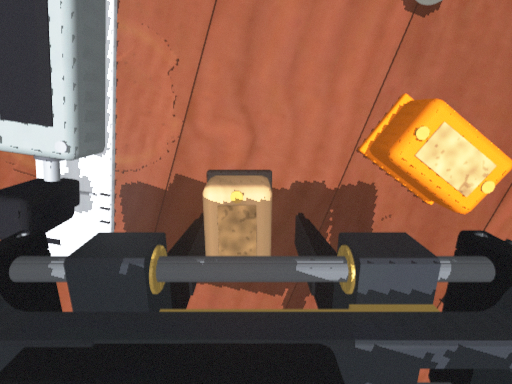

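```bash
python3 -m jog '[[0.2,[0,-0.085,0.05],0],[0.2,[0,0,0],0],[0,[0,0,0],0],[-0.3,[0,0,0],0],[-0.3,[0,0,0],0],[-0.3,[0,0,0],0],[-0.3,[0,0,0],0],[-0.3,[0,0,0],0]]' 45 | egrep 'ee_pos|ft|open|grip'
python3 -m jog '[[-0.3,[0,0,-0.05],0],[-0.3,[0,0,-0.15],0],[-0.3,[0,0,-0.2],0],[-0.3,[0,0,-0.2],0],[-0.3,[0,0,0],0.02],[-0.3,[0,0,0],0.02],[-0.3,[0,0,0],0.02],[-0.3,[0,0,0],0]]' | egrep 'ee_pos|ft|open|grip'
python3 - <<'E'
from h import *
plan(.4195,.028,.0147,-3)
d=snap('wrist','w9.png'); print(blocks(d))
E
```

```text
ee_pos: [0.655, 0.1579, 0.0109]
ft_force: [1.1, -1.1, 0.7]
opening: 0.0398
grip_force: 45.0
ee_pos: [0.6541, 0.1579, 0.0706]
ft_force: [0.2, 0.6, -7.1]
opening: 0.0399
grip_force: 45.0
t 27.15 pos [0.6541 0.1579 0.0706] yaw -3.0 F [ 0.21  0.59 -7.15] open 0.0399 grip 45.0
spin frac 0.0001 (0.0 deg); then shift fracs [-2.275  1.42   0.559]
[(array([487.,  19.]), array([17., 37.]), np.float32(86.9), array([411., 375.])), (array([667., -24.]), array([31., 68.]), np.float32(10.8), array([496., 190.])), (array([739.,  53.]), array([22., 23.]), np.float32(73.3), array([398.,  95.])), (array([744.,  70.]), array([21., 22.]), np.float32(162.7), array([370.,  86.]))]
```

```bash
python3 -m jog '[[-0.3,[-0.25,0.15,0],0],[-0.3,[-0.4,0.25,0],0],[-0.3,[-0.4,0.25,0],0],[-0.3,[-0.4,0.25,0],0],[-0.3,[-0.4,0.25,0],0],[-0.3,[-0.3,0.19,0],0],[-0.3,[-0.125,0.08,0],0],[-0.3,[0,0,0],0]]' | egrep 'ee_pos|ft|open|grip'
python3 -m jog '[[-0.3,[0,0,0.2],0],[-0.3,[0,0,0.2],0],[-0.3,[0,0,0.11],0],[-0.3,[0,0,0.03],0],[-0.3,[0,0,0.02],0],[-0.3,[0,0,0.01],0],[-0.3,[0,0,0],0],[-0.3,[0,0,0],0]]' | egrep 'ee_pos|ft|open|grip'

```

```text
ee_pos: [0.4181, 0.0275, 0.0703]
ft_force: [-0.7, 0.1, -6.5]
opening: 0.04
grip_force: 45.0
ee_pos: [0.4209, 0.0281, 0.0144]
ft_force: [0.1, -0.4, -7.6]
opening: 0.0398
grip_force: 45.0
```

```bash
python3 -m jog '[[-0.3,[0,0,0.01],0],[-0.3,[0,0,0.005],0],[-0.3,[0,0,0.005],0],[-0.3,[0,0,0],0],[-0.3,[0,0,0],0],[-0.3,[0,0,0],0],[-0.3,[0,0,0],0],[-0.3,[0,0,0],0]]' | egrep 'ee_pos|ft|open|grip'
python3 -m jog '[[0.03,[0,0,0],0],[0.03,[0,0,0],0],[0.03,[0,0,0],0],[0.03,[0,0,-0.15],0],[0.03,[0,0,-0.35],0],[0.03,[0,0,-0.4],0],[0.47,[0,0,-0.4],0],[0.47,[0,0,0],0]]' | egrep 'ee_pos|ft|open|grip'
python3 - <<'E'
from h import *
plan(.667,-.040,.14,-17.5)
d=snap('top','t6.png'); print(blocks(d))
E
```

```text
ee_pos: [0.4216, 0.028, 0.0138]
ft_force: [-4.6, -0.1, 6.9]
opening: 0.0398
grip_force: 45.0
ee_pos: [0.4246, 0.0279, 0.1485]
ft_force: [0.1, 0.1, 0.2]
opening: 0.0599
grip_force: 0.0
t 30.40 pos [0.4246 0.0279 0.1485] yaw -3.0 F [0.11 0.06 0.19] open 0.0599 grip 0.0
spin frac 0.0403 (14.5 deg); then shift fracs [ 2.516 -0.082  0.085]
[(array([421., 120.]), array([ 60., 110.]), np.float32(178.3), array([294., 261.])), (array([665., -41.]), array([41., 64.]), np.float32(162.9), array([357., 142.]))]
```

```bash
python3 -m jog '[[0.47,[0,0,0],0.02],[0.47,[0,0,0],0.02],[0.47,[0.47,-0.015,0],0],[0.47,[0.47,-0.015,0],0],[0.47,[0.47,-0.015,0],0],[0.47,[0.47,-0.015,0],0],[0.47,[0.47,-0.015,0],0],[0.47,[0.17,0,0],0]]' | egrep 'ee_pos|ft|open|grip'
python3 - <<'E'
from h import *
d=snap('wrist','w10.png'); print(blocks(d))
plan(.667,-.040,.0107,-17.5)
E
```

```text
ee_pos: [0.665, -0.0413, 0.1385]
ft_force: [0.1, 0.4, -0.4]
opening: 0.0699
grip_force: 0.0
[(array([671., -42.]), array([39., 65.]), np.float32(161.9), array([252., 178.]))]
t 31.30 pos [ 0.6656 -0.0416  0.1386] yaw -17.5 F [-0.96 -1.02  0.4 ] open 0.0698 grip 0.0
spin frac 0.0001 (0.0 deg); then shift fracs [ 0.008 -0.019  1.279]
```

View pics/w10.png

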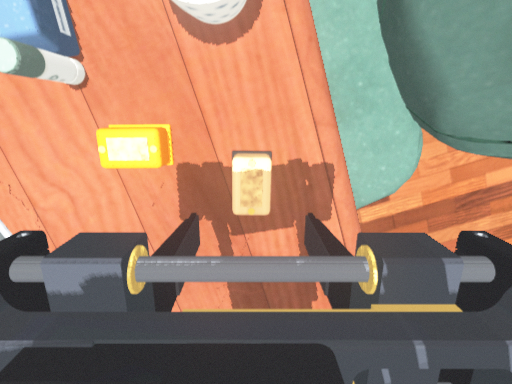

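Third block at (252,183), centred between the fingers. The decoy to the left leaves room for about 28 mm of push.

```bash
python3 -m jog '[[0.3,[0,0,0.35],0],[0.2,[0,0,0.35],0],[0.2,[0,0,0.3],0],[0.2,[0,0,0.17],0],[0.2,[0,0,0.07],0],[0.2,[0,0,0.03],0],[0.2,[0,0,0],0],[0.2,[0,0,0],0]]' | egrep 'ee_pos|ft|open'
python3 -m jog '[[0.2,[0,-0.04,0],0],[0.2,[0,-0.04,0],0],[0.2,[0,-0.02,0],0],[0.2,[0,-0.02,0],0],[0.2,[0,-0.02,0],0],[0.2,[0,-0.02,0],0],[0.2,[0,-0.02,0],0],[0.2,[0,-0.02,0],0]]' | egrep 'ee_pos|ft|open'
python3 -m jog '[[0.2,[0,-0.01,0],0],[0.2,[0,-0.01,0],0],[0.2,[0,-0.01,0],0],[0.2,[0,-0.01,0],0],[0.2,[0,-0.01,0],0],[0.2,[0,-0.01,0],0],[0.2,[0,-0.01,0],0],[0.2,[0,-0.01,0],0]]' | egrep 'ee_pos|ft|open'
```

```text
ee_pos: [0.6643, -0.0403, 0.0166]
ft_force: [0.2, 0.5, -0.6]
opening: 0.0571
ee_pos: [0.6688, -0.021, 0.0146]
ft_force: [0.1, -2.5, 1.8]
opening: 0.0568
ee_pos: [0.6712, -0.0132, 0.0146]
ft_force: [-1.0, -2.4, 2.2]
opening: 0.0573
```

```bash
python3 -m jog '[[0.2,[0,0,0],0],[0.2,[0,0,0],0],[0.2,[0,0,0],0],[0.2,[0,0,0],0],[0.2,[0,0,0],0],[0.2,[0,0.01,0],0],[0.2,[0,0.04,0],0],[0.2,[0,0.04,0],0]]' | egrep 'ee_pos|ft'
python3 -m jog '[[0.2,[0,0.04,0],0],[0.2,[0,0.04,0],0],[0.2,[0,0.04,0],0],[0.2,[0,0.04,0],0],[0.2,[0,0.04,0],0],[0.2,[0,0.04,0],0],[0.2,[0,0.04,0],0],[0.2,[0,0.04,0],0]]' | egrep 'ee_pos|ft'
python3 -c "
from h import *
for i in range(4): bot.get_image('wrist'); print(bot.sense()['ft_force'].round(2), bot.sense()['ee_pos'].round(4))"
python3 -m jog '[[0.2,[0,-0.04,0],0],[0.2,[0,-0.05,0],0],[0.2,[0,-0.05,0],0],[0.2,[0,-0.05,0],0],[0.2,[0,-0.06,0],0],[0.2,[0,-0.06,0],0],[0.2,[0,-0.06,0],0],[0.2,[0,-0.06,0],0]]' | egrep 'ee_pos|ft'
```

```text
ee_pos: [0.6684, -0.022, 0.0145]
ft_force: [0.0, 0.5, -0.5]
ee_pos: [0.6589, -0.0528, 0.0146]
ft_force: [0.5, 1.2, -1.1]
[-0.63  0.75 -0.17] [ 0.6587 -0.0534  0.0146]
[ 0.09 -0.23 -0.22] [ 0.6588 -0.0533  0.0146]
[-0.75 -0.08  0.16] [ 0.6589 -0.0532  0.0147]
[-0.65 -0.39  0.46] [ 0.6589 -0.053   0.0147]
ee_pos: [0.672, -0.011, 0.0147]
ft_force: [-0.5, -2.6, 1.2]
```

Pushing either way, all three drag at about 1–2.5 N. None comes near the 5 N or so of a sharp one, and the push-direction average (about 1.7 N) is below the gauge, so all three are worn. The third goes on the card too.

```bash
python3 -m jog '[[0.2,[0,0.085,0.035],0],[0.2,[0,0,0],0],[0,[0,0,0],0],[-0.3,[0,0,0],0],[-0.3,[0,0,0],0],[-0.3,[0,0,0],0],[-0.3,[0,0,0],0],[-0.3,[0,0,0],0]]' 45 | egrep 'ee_pos|ft|open|grip'
python3 -m jog '[[-0.3,[0,0,-0.05],0],[-0.3,[0,0,-0.15],0],[-0.3,[0,0,-0.2],0],[-0.3,[0,0,-0.2],0],[-0.3,[0,0,0],-0.02],[-0.3,[0,0,0],-0.02],[-0.3,[0,0,0],0],[-0.3,[0,0,0],0]]' | egrep 'ee_pos|ft|open|grip'
python3 - <<'E'
from h import *
plan(.4158,-.038,.0145,-3)
d=snap('top','t7.png'); print(blocks(d))
E
```

```text
ee_pos: [0.6694, -0.0194, 0.0112]
ft_force: [0.9, 0.7, -1.3]
opening: 0.0397
grip_force: 45.0
ee_pos: [0.6688, -0.0196, 0.0709]
ft_force: [-0.3, 0.7, -8.0]
opening: 0.0399
grip_force: 45.0
t 37.90 pos [ 0.6688 -0.0196  0.0709] yaw -3.1 F [-0.28  0.71 -7.96] open 0.0399 grip 45.0
spin frac -0.0004 (-0.1 deg); then shift fracs [-2.517  0.316  0.564]
[]
```

View pics/t7.png

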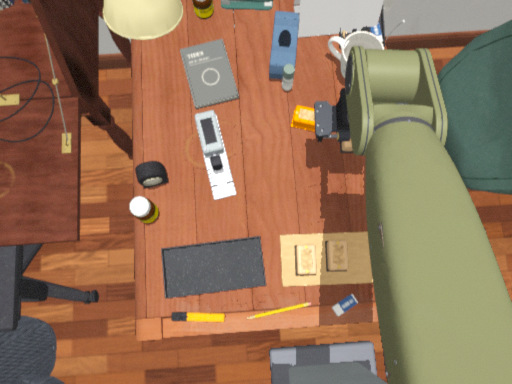

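The top view shows two blocks lying on the card at (305,260) and (337,255), the gauge at home, and the third block in the gripper.

```bash
python3 -m jog '[[-0.3,[-0.25,0.03,0],0],[-0.3,[-0.45,0.06,0],0],[-0.3,[-0.45,0.06,0],0],[-0.3,[-0.45,0.06,0],0],[-0.3,[-0.45,0.056,0],0],[-0.3,[-0.34,0.04,0],0],[-0.3,[-0.127,0.01,0],0],[-0.3,[0,0,0],0]]' | egrep 'ee_pos|ft|open|grip'
python3 -m jog '[[-0.3,[0,0,0.2],0],[-0.3,[0,0,0.2],0],[-0.3,[0,0,0.11],0],[-0.3,[0,0,0.03],0],[-0.3,[0,0,0.02],0],[-0.3,[0,0,0.01],0],[-0.3,[0,0,0],0],[-0.3,[0,0,0],0]]' | egrep 'ee_pos|ft|open|grip'
```

```text
ee_pos: [0.4143, -0.0379, 0.0707]
ft_force: [0.1, -0.0, -6.8]
opening: 0.0399
grip_force: 45.0
ee_pos: [0.417, -0.0381, 0.0148]
ft_force: [0.3, -0.1, -6.8]
opening: 0.0394
grip_force: 45.0
```

```bash
python3 -m jog '[[-0.3,[0,0,0.01],0],[-0.3,[0,0,0.005],0],[-0.3,[0,0,0.005],0],[-0.3,[0,0,0],0],[-0.3,[0,0,0],0],[-0.3,[0,0,0],0],[-0.3,[0,0,0],0],[-0.3,[0,0,0],0]]' | egrep 'ee_pos|ft|open|grip'
python3 -m jog '[[0.03,[0,0,0],0],[0.03,[0,0,0],0],[0.03,[0,0,0],0],[0.03,[0,0,-0.15],0],[0.03,[0,0,-0.35],0],[0.03,[0,0,-0.4],0],[0.47,[0,0,-0.4],0],[0.47,[0,0,-0.4],0]]' | egrep 'ee_pos|ft|open|grip'
python3 -m jog '[[0.5,[0,0.4,0],0],[0.5,[0,0.4,0],0],[0.5,[0,0.4,0],0],[0.5,[0,0.4,0],0],[0.5,[0,0.4,0],0],[0.5,[0,0,0],0],[0.5,[0,0,0],0],[0.5,[0,0,0],0]]' | egrep 'ee_pos|ft|open|grip'
python3 - <<'E'
from h import *
d=snap('top','t8.png')
cv2.imwrite('pics/t8c.png',cv2.resize(cv2.cvtColor(d['img'][0:320,130:450],cv2.COLOR_RGB2BGR),(600,600)))
E
```

```text
ee_pos: [0.4176, -0.0382, 0.0141]
ft_force: [-3.3, 0.6, 6.0]
opening: 0.0402
grip_force: 45.0
ee_pos: [0.4162, -0.038, 0.1838]
ft_force: [0.4, -0.4, -0.2]
opening: 0.0603
grip_force: 0.0
ee_pos: [0.4059, -0.2369, 0.1819]
ft_force: [-0.3, -0.5, -0.1]
opening: 0.0717
grip_force: 0.0
```

View pics/t8c.png

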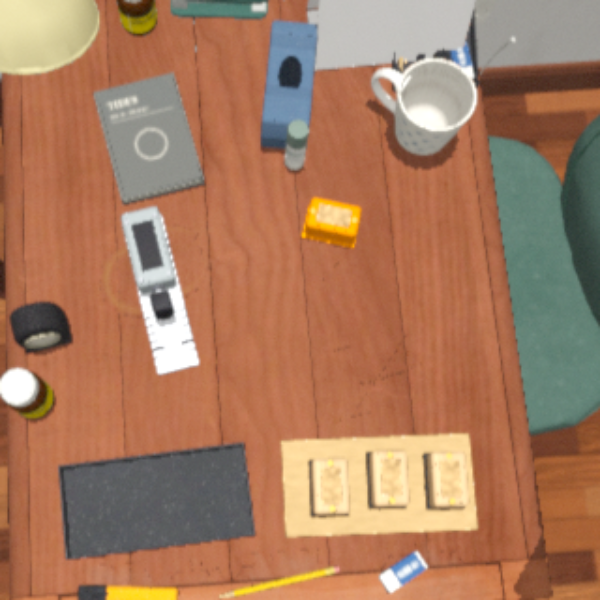

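All three blocks lie flat and side by side on the card, at crop pixels (330,487), (388,479) and (446,480). The gauge is home and the clock and bottle are untouched.

```bash
python3 -c "
from rig import bot
print(bot.sense()['t']); print(bot.finish_job())"
```

```text
42.0
the job is handed in; nothing more can be done
None
```

The job is handed in at 42 s: I pulled the gauge to its mark (about 2 N felt), held it over a second and returned it home; all three blocks present dragged at about 1.7–2 N averaged over both push directions, nowhere near the 5 N or so of a sharp one (worn was expected nearer 0.9 N), so I judged all three worn and laid them on the card, leaving the tray empty.

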